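Release the tin bin and hold its spring slide at the mark

TASK

Unlock the bin release on the bench: put the forked key over the blade-headed lock screw and, turning the screw with the key and not with the fingers, give it a quarter turn anticlockwise until its blade is in line with the slide; then leave the key standing on the screw or anywhere else on the bench. Then pull the spring-return slide out by its upright handle until its pointer stands in the gap of the forked mark, and keep it there: finish while still holding the handle, because the slide springs back if it is let go. Do not shift the mark or disturb the other things on the bench.

Things in the scene. Friction and masses are not known exactly. Their poses are not given: they have to be found in the camera images.
- unit: bin release fixed to the bench, place and yaw vary. Base plate x -130..+120, y -65..+65 mm, 8 high; origin at bench level on the slide's centre line; x points away from the handle, the slide is pulled along -x. Grey housing x +15..+115, y -40..+40, top z 45 mm, lock screw on it at x +65. Slide: flat bar 30 mm wide, top z 22 mm. Mark's rail along y = +54 mm, top z 20 mm
- handle: upright black grip plate on the slide's outer end: 14 mm thick along the pull, 40 mm wide, z 12 to 78 mm above the bench. Origin at the centre of its lower edge, axes as the unit's. With the slide home it stands at x = -60 mm of the unit, its back 68 mm in front of the housing. Moves level along the unit's -x
- slide (a joint): how far the slide is pulled out, m: 0 home (start), stop at 0.075. A spring pulls it home with about 5 N at 0 and 1 N more per 10 mm; it flies home when released. While the lock screw is not turned, it is blocked after a few mm
- pointer (a point): tip of the slide's pointer, a steel finger 4 mm wide that sticks out to +y beside the bar, 40 mm behind the handle's centre, 24 mm above the bench; moves with the slide. Axes as the unit's
- mark_gap (a point): centre of the 12 mm gap (along the unit's x) between the two prongs of the aluminium mark on the rail, 24 mm above the bench, level with the pointer's path; prongs reach 30 mm high. Its place varies: 30 to 55 mm of pull. Held only by friction (8 N), so do not push it. Axes as the unit's
- screw (a joint): angle of the lock screw, rad, anticlockwise from above: 0 with its blade square across the slide (locked), 1.57 with the blade in line with the slide (free), stop at 1.62. Starts at 0 to 0.25. Stiff: about 0.15 N m; stays where left
- blade: the screw's head: a brass blade 30 mm long (its own x), 6 mm thick (its own y), 14 mm tall with a rounded top edge, on a round steel flange of 40 mm diameter. Origin at the blade's foot, on the screw's axis and on the flange's top face, 49 mm above the bench; turns with the screw. Only the key is to touch it
- key: loose forked key, about 140 g, 91 mm tall, standing upright on two steel jaws; place and yaw vary. Origin under its centre. Slot between the jaws: 10 mm wide (own y), 16 mm deep, open along own x. Foot 34 (x) x 28 (y), 24 mm high; shank 12 mm diameter to z 55. On the screw its x lies along the blade, either way round, and the foot stands on the flange by itself
- key_grip (a point): centre of the key's wooden grip paddle, 73 mm above the key's underside: 36 mm along the key's x, 14 mm thick along its y, 36 mm tall. Slot and blade have about 0.13 rad of play either way, so the key must turn that much farther than the screw
- switch: black plastic torch switch 62 x 26 x 23 mm, to be left alone. Origin under its centre
- tin: open empty tin, 72 mm diameter, 75 mm tall, to be left alone. Origin under its centre
- gasket: flat blue silicone ring, 90 mm outside diameter, 8 mm high, to be left alone. Origin under its centre
- bracket: grey aluminium pipe bracket 110 x 30 mm, saddle 35 mm high, to be left alone. Origin under its centre
- hubcap: steel wheel hub cap, 170 mm diameter, 36 mm high, to be left alone. Origin under its centre
- shade: terracotta lamp shade, 190 mm diameter, 130 mm tall, to be left alone. Origin under its centre

How it is judged:
On the way, in this order (a step that is already met when the one before it is completed fails the run):
1. the key sits over the screw's blade, down on the flange (horizontal distance between key and blade below 0.009 m and z of key in the frame of blade below 0.005 m and angle between key's own z axis and vertical below 0.2 rad), for 0.1 s.
2. the screw is turned till its blade is in line with the slide (value of joint screw above 1.35 rad), for 0.1 s.
3. the slide is pulled out by its handle and the pointer stands in the mark's gap (x of pointer in the frame of mark_gap between -0.005 and 0.005 m and contact force between any of the fingers, the arm and handle above 2 N), for 0.3 s.
At the end, for the whole second after the job is handed in: the robot still holds the handle (over 2 N); through the last second the pointer is still and within 5 mm of the middle of the mark's gap; screw past 1.35 rad; key on bench or screw, not propping the handle; mark shifted under 5 mm, no other thing moved over 30 mm (all of step 3 and velocity of joint slide between -0.02 and 0.02 m/s and value of joint screw above 1.35 rad and height (world z) of key above -0.02 m and contact force between key and handle below 0.5 N); the arm keeps its last pose, push and grip.
It fails at once if the fingers push on the screw's blade (over 3 N) (contact force between the fingers and blade above 3 N).
It fails at once if the slide is forced while the screw is locked (value of joint slide above 0.02 m and value of joint screw below 1 rad).
It fails at once if the mark is shifted (distance of mark_gap from where it was at the start of the episode above 0.005 m).
It fails at once if another thing on the bench is disturbed (moved over 30 mm) (distance of any of switch, tin, gasket, bracket, hubcap, shade from where it was at the start of the episode above 0.03 m).
It also fails if it takes over 59 s, if anything falls off the work surface, if the arm or the gripper's body presses on something with over 40 N, if the wrist force passes 120 N, or if a joint passes its speed limit or range.

ROBOT

A 7-joint arm with a two-finger parallel gripper is mounted at the origin on the work surface. World frame = base frame: x ahead of the robot, y to its left, z up, the work surface at z = 0. Lengths are in m, angles in rad, forces in N, time in s.
With the tool pointing down it reaches from about 0.4 to 0.875 m from the base axis. Payload 6.5 kg.
Tool frame: the origin (TCP) lies midway between the tips of the shut fingers; the grasp point (between the pads) lies 19 mm behind it; z points along the fingers, y is the direction in which the jaws open and shut (so a half turn about z gives the same grasp; the last joint's range is limited). The gripper opens to 85 mm and grips with 20 to 120 N. Pads are 22 mm wide; open, the fingers measure 114 mm over their backs; the gripper's body (76 mm by 85 mm) begins 54 mm behind the grasp point. The pads swing forward as they close: fully open they stand 13 mm farther back than shut.
Start: joints at [-1.242, 0.536, -0.004, 1.538, 0.003, 1.067, -0.071], TCP at [0.25, 0.6, 0.231] pointing down, gripper open.
Joint ranges: [-2.7, 2.7], [-0.37, 2.16], [-1.27, 1.26], [0.24, 2.4], [-1.31, 4.45], [0.19, 1.91], [-2.76, 2.76]. Speed limits (rad/s): [2.39, 2.39, 3.14, 3.14, 3.14, 3.14, 3.14].

INTERFACE

Orientations are given as a rotation vector (axis times angle).
In Python, from workcell import manip gives the robot as it stands.
- The arm moves only by the tool servo_tool, never from a script. Its argument "series" is a list of rows, each a list of 2 entries, a list of its own where there are three numbers: the shift along the world's x, y, z in m, then the turn about the world's z in rad. In form: [[[tx, ty, tz], twist], ...]. A call has 1 to 5 rows; each row is the pose to reach, as a shift and turn from the pose measured when the call began; what a row does not reach only later rows make up. A row lasts 1/10 s, in which the tool goes at most 50 mm and 8.59 degrees, less where a joint would pass 70% of its speed; a pose out of reach is approached as far as the arm can. A call with a gripper value outside its range is refused whole. "grip" is the opening, from 0 (shut) to 1 (fully open), set as the call begins (left out, the last holds). The fingers move at their own pace and stop on an object; "grip_force" is the grip in N (left out, the last holds). Time passes only in rows, so rows that repeat a pose let the fingers close. It gives the time, the measured TCP pose, the force and the opening at its end, in the units of the state.
- manip.get_obs(): the state, without advancing time (a new reading comes with each control period).
- manip.read_camera(name): name is "scene" or "top" or "wrist"; returns a dict with "image" (420x560x3 uint8, blue, green, red), "depth" (420x560 float32, m along the optical axis (not along the pixel's ray), 0 where there is no reading), "fx", "fy", "cx", "cy" (pixels), "T" (4x4, takes a point from camera to world coordinates); the wrist camera has in their place "T_tool_cam" (4x4, takes a point from camera to tool coordinates, whose origin is the TCP and whose axes are the flange's). Camera axes: x right, y down, z forward; pixel columns grow to the right and rows downward; lengths in m; the calibration is good to about 2 mm. A picture is of the moment at which its call begins: read the wrist's pose just before it.
- manip.sign_off(): hands the job in, once; it reports no verdict.
The state is a dict: "time_s": time; "q": joint angles; "qvel": joint speeds; "effort": joint torques, N m; "tcp_pos": TCP position; "tool_rot": TCP orientation; "force": force on the tool from outside, world axes, zero at the start; "moment": the same for the moment, N m; "opening": finger opening in m.
Only numpy, scipy, OpenCV 4.12 (cv2) and the standard library are available. Lean on these libraries where they do the work, as an engineer would, in place of code of your own. Each camera call takes 0.05 s, during which the arm holds its last target. There are 200 camera calls.

## Working session

There is one attempt and no reset: what is moved stays moved. The work goes in short steps, Python scripts to look and compute and a tool call to move; the robot and the scene stay as the last step left them, time stands still between calls to the robot, and variables do not carry over. Pictures are saved under pics/ and viewed, about 8 in all and at most 12, crops included, and the job is handed in when it is done.

Besides the shell and the picture viewer there is one more tool, called after ">>>" in YAML: its name, and indented under it one key for each argument. servo_tool: Moves the arm, as the interface text tells. Its arguments: {"type":"object","properties":{"series":{"type":"array"},"grip":{"type":"number"},"grip_force":{"type":"number"}},"required":["series"]}

```bash
mkdir -p pics; cat > h.py <<'E'
from workcell import manip
import numpy as np, cv2, pickle
from scipy.spatial.transform import Rotation as R
def snap(name,fn):
    o=manip.get_obs(); c=manip.read_camera(name)
    if 'T' not in c:
        T=np.eye(4);T[:3,:3]=R.from_rotvec(o['tool_rot']).as_matrix();T[:3,3]=o['tcp_pos'];c['T']=T@c['T_tool_cam']
    cv2.imwrite(f'pics/{fn}.png',c['image']); pickle.dump(c,open(f'pics/{fn}.pkl','wb')); return c
def load(fn): return pickle.load(open(f'pics/{fn}.pkl','rb'))
def cloud(c):
    v,u=np.mgrid[0:420,0:560]; d=c['depth']
    p=np.stack([(u-c['cx'])/c['fx']*d,(v-c['cy'])/c['fy']*d,d],-1)
    return p@c['T'][:3,:3].T+c['T'][:3,3]
def atz(c,u,v,z):
    r=c['T'][:3,:3]@np.array([(u-c['cx'])/c['fx'],(v-c['cy'])/c['fy'],1]);t=c['T'][:3,3]
    return t+r*(z-t[2])/r[2]
def ray(c,u,v): return c['T'][:3,3],c['T'][:3,:3]@np.array([(u-c['cx'])/c['fx'],(v-c['cy'])/c['fy'],1])
E
python3 - <<'E'
from h import *
o=manip.get_obs(); print({k:np.round(v,3) for k,v in o.items()})
for n in ('top','scene'):
    c=snap(n,n+'0'); print(n,np.round(c['T'],3),c['fx'])
a=cv2.imread('pics/top0.png');cv2.imwrite('pics/top0b.png',cv2.resize(a,(800,600),interpolation=cv2.INTER_CUBIC))
E
```

```text
{'time_s': np.float64(0.0), 'q': array([-1.242,  0.537, -0.004,  1.539,  0.003,  1.067, -0.071]), 'qvel': array([-0.001, -0.001,  0.   , -0.   ,  0.001,  0.002, -0.001]), 'effort': array([-0.0000e+00, -5.8342e+01,  1.0480e+00, -2.5910e+01,  1.2000e-02,
        1.0000e-02, -0.0000e+00]), 'tcp_pos': array([0.25 , 0.599, 0.23 ]), 'tool_rot': array([-6.16e-01, -3.08e+00,  3.00e-03]), 'force': array([ 0.481, -1.055,  0.799]), 'moment': array([-0.008, -0.07 , -0.019]), 'opening': np.float64(0.086)}
top [[-1.20e-02 -9.79e-01  2.05e-01  1.88e-01]
 [-1.00e+00  1.20e-02 -3.00e-03 -1.00e-03]
 [ 0.00e+00 -2.05e-01 -9.79e-01  1.75e+00]
 [ 0.00e+00  0.00e+00  0.00e+00  1.00e+00]] 523.6231448111314
scene [[-0.489  0.498 -0.717  1.579]
 [ 0.872  0.299 -0.387  0.544]
 [ 0.022 -0.814 -0.58   0.912]
 [ 0.     0.     0.     1.   ]] 546.2441578914334
```

View pics/top0b.png

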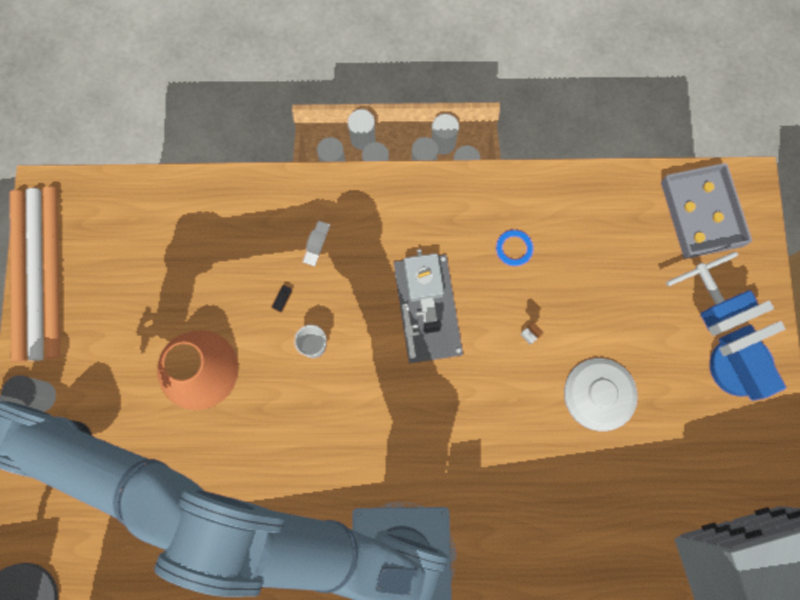

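View pics/scene0.png

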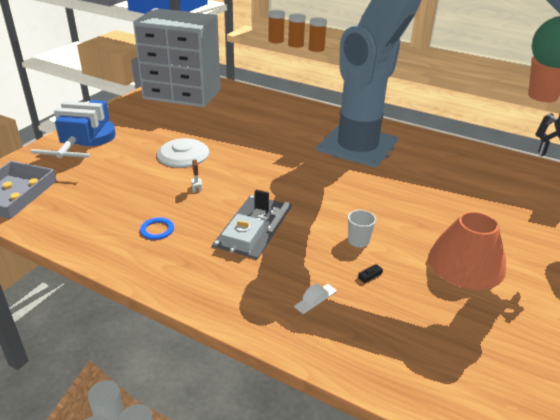

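The top view (800-wide) shows the unit at about (427,305) with the handle on the robot's side, and the key at (531,332). The tin, switch, bracket and shade are to the left, the gasket and hubcap to the right. Next I measure a first estimate.

```bash
python3 - <<'E'
from h import *
c=load('top0');P=cloud(c)
s=1.4286
for n,u,v,z in [('keyfoot',531,335,.02),('screw',424,273,.055),('handle',431,312,.078),('pl_fl',411,361,.008),('pl_fr',462,352,.008),('pl_bl',396,262,.008),('pl_br',446,254,.008),('gasket',515,247,0),('tin',311,341,.07),('hub',601,394,.03)]:
    print(n,np.round(atz(c,u/s,v/s,z),3),np.round(P[int(v/s),int(u/s)],3))
# key points from cloud
for nm,(x0,x1,y0,y1) in {'key':(505,560,295,350)}.items():
    q=P[int(y0/s):int(y1/s),int(x0/s):int(x1/s)].reshape(-1,3);q=q[q[:,2]>.012]
    for lo,hi in((.012,.035),(.035,.055),(.055,.11)):
        k=q[(q[:,2]>lo)&(q[:,2]<hi)];print(len(k),np.round(k.mean(0),3),np.round(k.min(0),3),np.round(k.max(0),3))
E
```

```text
keyfoot [ 0.495 -0.312  0.02 ] [ 0.494 -0.307  0.037]
screw [ 0.639 -0.062  0.055] [ 0.639 -0.06   0.059]
handle [ 0.541 -0.076  0.078] [ 0.556 -0.076  0.014]
pl_fl [ 0.439 -0.03   0.008] [ 0.44  -0.027  0.016]
pl_fr [ 0.459 -0.15   0.008] [ 0.46  -0.149  0.006]
pl_bl [0.68  0.003 0.008] [0.682 0.004 0.007]
pl_br [ 0.699 -0.118  0.008] [ 0.704 -0.118  0.   ]
gasket [ 0.717 -0.287  0.   ] [ 0.719 -0.285  0.002]
tin [0.479 0.198 0.07 ] [0.491 0.208 0.01 ]
hub [ 0.354 -0.464  0.03 ] [ 0.356 -0.462  0.033]
57 [ 0.494 -0.307  0.022] [ 0.477 -0.338  0.012] [ 0.56  -0.291  0.032]
6 [ 0.495 -0.308  0.043] [ 0.492 -0.312  0.037] [ 0.501 -0.307  0.055]
72 [ 0.497 -0.309  0.085] [ 0.482 -0.328  0.059] [ 0.514 -0.295  0.098]
```

>>> servo_tool:
  series:
    - [[0.05,-0.04,0.05],0]
    - [[0.07,-0.08,0.08],0]
    - [[0.09,-0.12,0.11],0]
    - [[0.11,-0.16,0.12],0]
    - [[0.13,-0.2,0.12],0]

```text
time_s: 0.6
tcp_pos: [0.3696, 0.4206, 0.3484]
tool_rot: [0.615, 3.08, 0.002]
force: [1.7, -1.1, 0.3]
opening: 0.0853
```

>>> servo_tool:
  series:
    - [[0.2,-0.48,0.02],0]
    - [[0.2,-0.48,0.02],0]
    - [[0.2,-0.48,0.02],0]
    - [[0.2,-0.48,0.02],0]
    - [[0.2,-0.48,0.02],0]

```text
time_s: 1.1
tcp_pos: [0.4652, 0.1887, 0.3569]
tool_rot: [0.615, 3.08, 0.002]
force: [0.2, -0.1, -0.4]
opening: 0.0855
```

>>> servo_tool:
  series:
    - [[0.1,-0.3,0.0],0]
    - [[0.1,-0.3,0.0],0]
    - [[0.1,-0.3,0.0],0]
    - [[0.1,-0.3,0.0],0]
    - [[0.1,-0.3,0.0],0]

```text
time_s: 1.6
tcp_pos: [0.5437, -0.0483, 0.3568]
tool_rot: [0.614, 3.081, 0.002]
force: [0.8, 0.1, -0.2]
opening: 0.0856
```

```bash
python3 - <<'E'
from h import *
o=manip.get_obs(); print({k:np.round(v,3) for k,v in o.items()})
c=snap('wrist','w1'); print(np.round(c['T'],3),np.round(c['T_tool_cam'],3),c['fx'])
E
```

```text
{'time_s': np.float64(1.6), 'q': array([-0.311,  0.249,  0.392,  1.677, -0.102,  1.235,  1.281]), 'qvel': array([ 0.729,  0.388,  0.309, -0.429, -0.219,  0.094,  1.068]), 'effort': array([ -3.509, -44.445,   3.427, -25.689,   0.469,   0.103,  -1.411]), 'tcp_pos': array([ 0.544, -0.048,  0.357]), 'tool_rot': array([6.140e-01, 3.081e+00, 2.000e-03]), 'force': array([ 0.819,  0.068, -0.162]), 'moment': array([ 0.048, -0.061,  0.031]), 'opening': np.float64(0.086)}
[[ 0.383  0.878  0.288  0.47 ]
 [ 0.924 -0.365 -0.117 -0.017]
 [ 0.002  0.311 -0.95   0.499]
 [ 0.     0.     0.     1.   ]] [[ 0.    -0.951 -0.311  0.08 ]
 [ 1.    -0.     0.     0.001]
 [-0.    -0.311  0.951 -0.143]
 [ 0.     0.     0.     1.   ]] 336.6078001859817
```

View pics/w1.png

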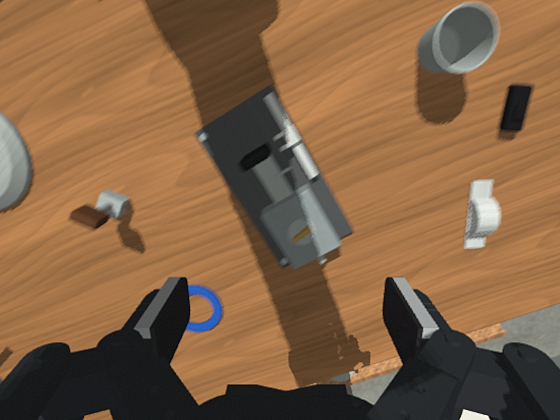

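The wrist picture shows the unit (plate corners at about (202,133), (268,88), (350,232), (290,268)), the screw's brass blade at (301,232), and the key at (100,207) with its paddle leaning left by perspective. Next: a close look at the key.

>>> servo_tool:
  series:
    - [[-0.075,-0.25,-0.09],0]
    - [[-0.075,-0.25,-0.09],0]
    - [[-0.075,-0.25,-0.09],0]
    - [[-0.075,-0.25,-0.09],0]
    - [[-0.075,-0.25,-0.09],0]

```text
time_s: 2.15
tcp_pos: [0.4785, -0.2761, 0.2778]
tool_rot: [0.629, 3.075, -0.007]
force: [1.4, 0.2, 0.5]
opening: 0.0854
```

>>> servo_tool:
  series:
    - [[0,0,0],0]
    - [[0,0,0],0]

```text
time_s: 2.35
tcp_pos: [0.4774, -0.2769, 0.2772]
tool_rot: [0.635, 3.075, -0.006]
force: [-0.4, 0.6, -0.1]
opening: 0.0853
```

```bash
python3 - <<'E'
from h import *
o=manip.get_obs(); print(np.round(o['tcp_pos'],3),np.round(o['q'],2),np.abs(o['qvel']).max())
c=snap('wrist','w2');P=cloud(c)
q=P.reshape(-1,3); m=(abs(q[:,0]-.497)<.05)&(abs(q[:,1]+.309)<.05)&(q[:,2]>.01)
for lo,hi in((.01,.02),(.018,.03),(.035,.053),(.057,.1),(.085,.1)):
    k=q[m&(q[:,2]>lo)&(q[:,2]<hi)]
    if len(k)>4: print(lo,len(k),np.round(k.mean(0),4),[np.round(x,3) for x in cv2.minAreaRect((k[:,:2]).astype(np.float32)*1000)])
T=c['T'];p=T[:3,:3].T@(np.array([.497,-.309,.05])-T[:3,3]);u,v=c['fx']*p[0]/p[2]+c['cx'],c['fy']*p[1]/p[2]+c['cy'];print(u,v)
x0=int(max(0,min(u-80,400)));y0=int(max(0,min(v-60,300)));print(x0,y0)
cv2.imwrite('pics/w2c.png',cv2.resize(c['image'][y0:y0+120,x0:x0+160],None,fx=5,fy=5,interpolation=cv2.INTER_CUBIC))
E
```

```text
[ 0.477 -0.277  0.277] [ 0.05  0.34  0.5   1.78 -0.18  1.07  1.77] 0.04384022052456066
0.01 60 [ 0.4914 -0.3011  0.0154] [array([ 489.599, -308.696]), array([43.22 , 21.299]), np.float64(81.751)]
0.018 363 [ 0.4956 -0.305   0.0237] [array([ 497.672, -306.949]), array([33.694, 20.348]), np.float64(41.764)]
0.035 32 [ 0.4964 -0.3066  0.0436] [array([ 496.634, -307.172]), array([9.785, 2.724]), np.float64(54.834)]
0.057 700 [ 0.498  -0.308   0.0839] [array([ 500.298, -309.642]), array([35.886, 14.361]), np.float64(41.911)]
0.085 459 [ 0.4996 -0.3091  0.0902] [array([ 500.431, -309.687]), array([35.747, 14.111]), np.float64(41.923)]
266.5812823063661 204.8302461883068
186 144
```

View pics/w2c.png

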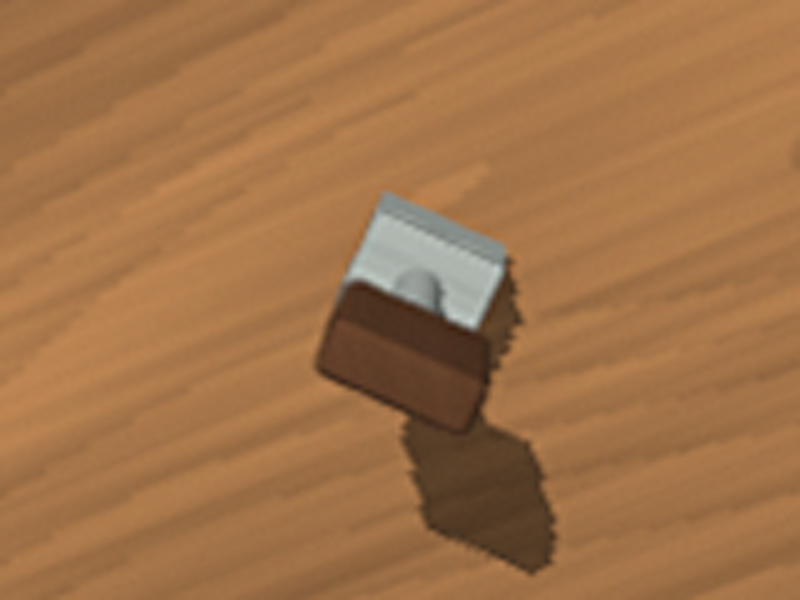

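The crop shows the key upright: foot's jaw edges run from (385,200) to (510,255), paddle parallel to it; the depth cloud gives its x axis at 41.9° and its centre at (0.500, -0.3095). I turn the jaws to -48°.

>>> servo_tool:
  series:
    - [[0.01,-0.015,-0.05],-0.15]
    - [[0.023,-0.033,-0.1],-0.3]
    - [[0.023,-0.033,-0.1],-0.45]
    - [[0.023,-0.033,-0.1],-0.6]
    - [[0.023,-0.033,-0.1],-0.75]
  grip: 0.6

```text
time_s: 2.9
tcp_pos: [0.5029, -0.306, 0.177]
tool_rot: [1.717, 2.631, -0.005]
force: [-0.0, -0.8, 0.1]
opening: 0.0512
```

>>> servo_tool:
  series:
    - [[0,0,0],-0.15]
    - [[0,0,0],-0.3]
    - [[0,0,0],-0.45]
    - [[0,0,0],-0.6]
    - [[0,0,0],-0.75]

```text
time_s: 3.4
tcp_pos: [0.5046, -0.3034, 0.1772]
tool_rot: [-2.56, -1.819, 0.002]
force: [-0.4, -0.3, -0.3]
opening: 0.0511
```

>>> servo_tool:
  series:
    - [[0,0,0],-0.15]
    - [[0,0,0],-0.3]
    - [[0,0,0],-0.45]
    - [[0,0,0],-0.5]
    - [[0,0,0],-0.5]

```text
time_s: 3.9
tcp_pos: [0.5061, -0.301, 0.177]
tool_rot: [-2.927, -1.133, 0.001]
force: [0.2, 0.2, -0.5]
opening: 0.0513
```

```bash
cat >> h.py <<'E'
def st():
    o=manip.get_obs();M=R.from_rotvec(o['tool_rot']).as_matrix()
    print('t',round(float(o['time_s']),2),'tcp',np.round(o['tcp_pos'],4),'jaw',round(np.degrees(np.arctan2(M[1,1],M[0,1])),2),'z',np.round(M[:,2],3),'q',np.round(o['q'],2),'F',np.round(o['force'],1),'M',np.round(o['moment'],2),'op',round(float(o['opening']),4));return o
E
python3 -c "
from h import *
st()"
```

```text
t 3.9 tcp [ 0.5061 -0.301   0.177 ] jaw -47.66 z [-0.001  0.003 -1.   ] q [-0.18  0.68  0.93  1.79 -0.64  1.01  0.18] F [ 0.2  0.2 -0.5] M [-0.07 -0.05  0.01] op 0.0513
```

>>> servo_tool:
  series:
    - [[-0.006,-0.0085,-0.03],-0.007]
    - [[-0.006,-0.0085,-0.06],-0.007]
    - [[-0.006,-0.0085,-0.06],-0.007]

```text
time_s: 4.2
tcp_pos: [0.4991, -0.3063, 0.1139]
tool_rot: [-2.923, -1.126, 0.005]
force: [-0.6, 1.0, -0.4]
opening: 0.0515
```

```bash
python3 -c "
from h import *
st()"
```

```text
t 4.2 tcp [ 0.4991 -0.3063  0.1139] jaw -47.86 z [-0.006  0.007 -1.   ] q [-0.11  0.76  0.86  1.83 -0.72  0.91  0.25] F [-0.6  1.  -0.4] M [0.04 0.01 0.02] op 0.0515
```

>>> servo_tool:
  series:
    - [[0.001,-0.003,-0.03],-0.003]
    - [[0.001,-0.003,-0.06],-0.003]
    - [[0.001,-0.003,-0.06],-0.003]
    - [[0.001,-0.003,-0.06],-0.003]

```text
time_s: 4.6
tcp_pos: [0.5009, -0.3093, 0.0553]
tool_rot: [-2.925, -1.124, 0.004]
force: [0.7, -0.2, -0.1]
opening: 0.0512
```

>>> servo_tool:
  series:
    - [[0,0,0],0]
    - [[0,0,0],0]
    - [[0,0,0],0]
    - [[0,0,0],0]
    - [[0,0,0],0]
  grip: 0
  grip_force: 70

```text
time_s: 5.1
tcp_pos: [0.502, -0.3099, 0.057]
tool_rot: [-2.927, -1.125, 0.001]
force: [-0.7, 1.2, 6.3]
opening: 0.0131
```

```bash
python3 -c "
from h import *
st()"
```

```text
t 5.1 tcp [ 0.502  -0.3099  0.057 ] jaw -47.95 z [-0.003  0.006 -1.   ] q [-0.06  0.84  0.78  1.84 -0.8   0.82  0.3 ] F [-0.7  1.2  6.3] M [ 0.14 -0.01  0.02] op 0.0131
```

Gripped (opening 13 mm). Lift and go over the screw for a look.

>>> servo_tool:
  series:
    - [[0,0,0.04],0]
    - [[0,0,0.08],0]
    - [[0,0,0.12],0]
    - [[0.02,0.03,0.16],0.1]
    - [[0.04,0.06,0.19],0.2]

```text
time_s: 5.6
tcp_pos: [0.5412, -0.2516, 0.2493]
tool_rot: [-2.802, -1.412, 0.001]
force: [2.0, 0.6, -1.9]
opening: 0.013
```

>>> servo_tool:
  series:
    - [[0.02,0.04,0.02],0.15]
    - [[0.04,0.08,0.04],0.3]
    - [[0.06,0.12,0.04],0.45]
    - [[0.08,0.16,0.04],0.6]
    - [[0.1,0.18,0.04],0.75]

```text
time_s: 6.1
tcp_pos: [0.6421, -0.0662, 0.2897]
tool_rot: [-2.076, -2.35, -0.0]
force: [0.6, 0.4, -2.1]
opening: 0.0134
```

>>> servo_tool:
  series:
    - [[0.01,0.02,0],0.1]
    - [[0.01,0.02,0],0.2]
    - [[0.01,0.02,0],0.2]
    - [[0.01,0.02,0],0.2]

```text
time_s: 6.5
tcp_pos: [0.6516, -0.0473, 0.2901]
tool_rot: [-1.837, -2.542, 0.001]
force: [-0.1, -0.6, -0.7]
opening: 0.0132
```

```bash
python3 - <<'E'
from h import *
o=st()
c=snap('wrist','w3')
cv2.imwrite('pics/w3b.png',cv2.resize(c['image'],(800,600),interpolation=cv2.INTER_CUBIC))
E
```

```text
t 6.5 tcp [ 0.6516 -0.0473  0.2901] jaw 18.31 z [-0.005  0.003 -1.   ] q [-0.46  0.58  0.72  1.49 -0.39  1.23  0.63] F [-0.1 -0.6 -0.7] M [-0.03  0.02 -0.05] op 0.0132
```

View pics/w3b.png

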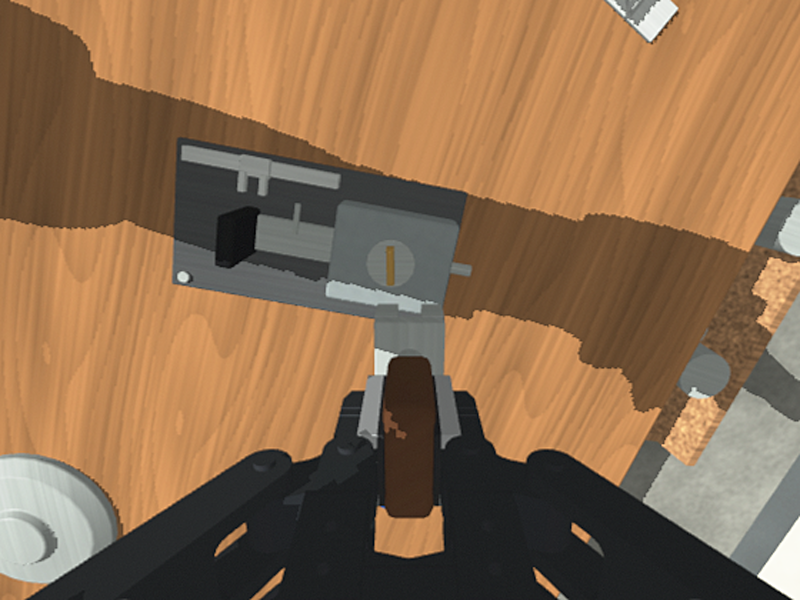

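The view shows the screw flange centred at (390,264), blade from (391,246) to (390,285), handle at (237,237), pointer at (297,204–233), and the mark's prongs at (242,185) and (264,187).

```bash
cat > m.py <<'E'
from h import *
c=load('w3');P=cloud(c);s=800/560;f=s
im=cv2.resize(c['image'][85:215,110:340],None,fx=3.45,fy=3.45,interpolation=cv2.INTER_CUBIC)
cv2.imwrite('pics/w3c.png',im)
def A(u,v,z): return atz(c,(u+.5)/s-.5,(v+.5)/s-.5,z)
def D(u,v): return P[int(v/s),int(u/s)]
a,b=A(391,246,.062),A(390,285,.062);print('blade',a,b,np.degrees(np.arctan2(*(a-b)[1::-1])),D(391,255),D(378,270))
# depth segmentation: blade top & flange
q=P.reshape(-1,3);near=np.hypot(q[:,0]-.639,q[:,1]+.062)<.035
for lo,hi in((.057,.068),(.0465,.053)):
    k=q[near&(q[:,2]>lo)&(q[:,2]<hi)];print(len(k),k.mean(0),cv2.minAreaRect((k[:,:2]*1000).astype(np.float32)))
k=q[(np.hypot(q[:,0]-.639,q[:,1]+.062)<.09)&(q[:,2]>.04)&(q[:,2]<.05)];print('housing',len(k),k.mean(0),cv2.minAreaRect((k[:,:2]*1000).astype(np.float32)))
k=q[(np.hypot(q[:,0]-.54,q[:,1]+.076)<.045)&(q[:,2]>.072)&(q[:,2]<.085)];print('handle top',len(k),k.mean(0),cv2.minAreaRect((k[:,:2]*1000).astype(np.float32)))
for n,u,v,z in [('prong1',242,185,.03),('prong2',264,187,.03),('ptr',297,206,.024),('ptr2',297,230,.024),('rail',182,153,.02),('rail2',340,181,.02)]: print(n,A(u,v,z),D(u,v))
E
python3 - <<'E'
import numpy as np;np.set_printoptions(precision=4,suppress=True)
import m
E
```

```text
blade [ 0.6355 -0.0428  0.062 ] [ 0.6443 -0.073   0.062 ] 106.21712673182991 [ 0.6369 -0.0492  0.063 ] [ 0.6312 -0.068   0.0487]
143 [ 0.6391 -0.0591  0.062 ] ((639.38037109375, -59.07534408569336), (5.782732963562012, 30.1196346282959), 17.5715274810791)
767 [ 0.6385 -0.0581  0.0488] ((639.1248779296875, -62.26193618774414), (57.35600662231445, 58.66929626464844), 81.7807846069336)
housing 5181 [ 0.6373 -0.0561  0.0453] ((639.021240234375, -59.364479064941406), (100.10101318359375, 80.41340637207031), 7.694552421569824)
handle top 510 [ 0.5164 -0.0752  0.0772] ((515.5554809570312, -76.0943374633789), (14.607590675354004, 39.58079528808594), 8.747282028198242)
prong1 [ 0.5055 -0.0393  0.03  ] [ 0.505  -0.0391  0.0294]
prong2 [ 0.5229 -0.0352  0.03  ] [ 0.5219 -0.0347  0.0295]
ptr [ 0.5512 -0.0427  0.024 ] [ 0.5507 -0.0425  0.026 ]
ptr2 [ 0.5562 -0.0622  0.024 ] [ 0.5557 -0.0622  0.0262]
rail [ 0.4503 -0.0315  0.02  ] [ 0.4498 -0.0317  0.0196]
rail2 [ 0.5794 -0.0121  0.02  ] [ 0.5782 -0.0125  0.0095]
```

View pics/w3c.png

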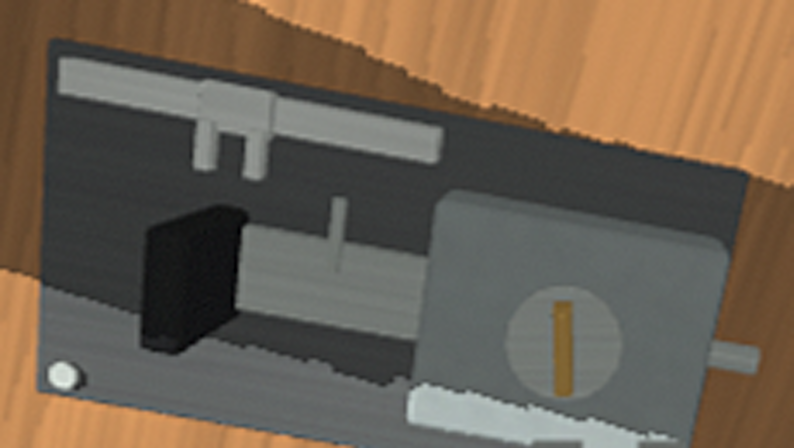

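Blade at (0.639, -0.059), direction about 107°, unit yaw 7.8°, and the pull needed is about 36 mm. I descend above the screw.

>>> servo_tool:
  series:
    - [[-0.0127,-0.0108,-0.03],-0.02]
    - [[-0.0127,-0.0108,-0.07],-0.02]
    - [[-0.0127,-0.0108,-0.11],-0.02]
    - [[-0.0127,-0.0108,-0.14],-0.02]
    - [[-0.0127,-0.0108,-0.155],-0.02]

```text
time_s: 7.05
tcp_pos: [0.6369, -0.0588, 0.1324]
tool_rot: [-1.864, -2.518, 0.005]
force: [0.2, -0.1, -0.6]
opening: 0.0134
```

>>> servo_tool:
  series:
    - [[0,0,0],0]
    - [[0,0,0],0]

```text
time_s: 7.25
tcp_pos: [0.6373, -0.0595, 0.1334]
tool_rot: [-1.866, -2.518, 0.005]
force: [0.6, -0.5, -0.7]
opening: 0.0131
```

```bash
python3 - <<'E'
from h import *
o=st()
c=snap('wrist','w4')
cv2.imwrite('pics/w4c.png',cv2.resize(c['image'][120:330,180:400],None,fx=2.7,fy=2.7,interpolation=cv2.INTER_CUBIC))
E
```

```text
t 7.25 tcp [ 0.6373 -0.0595  0.1334] jaw 16.92 z [-0.008  0.002 -1.   ] q [-0.4   0.72  0.63  1.66 -0.51  0.94  0.72] F [ 0.6 -0.5 -0.7] M [-0.01  0.01  0.02] op 0.0131
```

View pics/w4c.png

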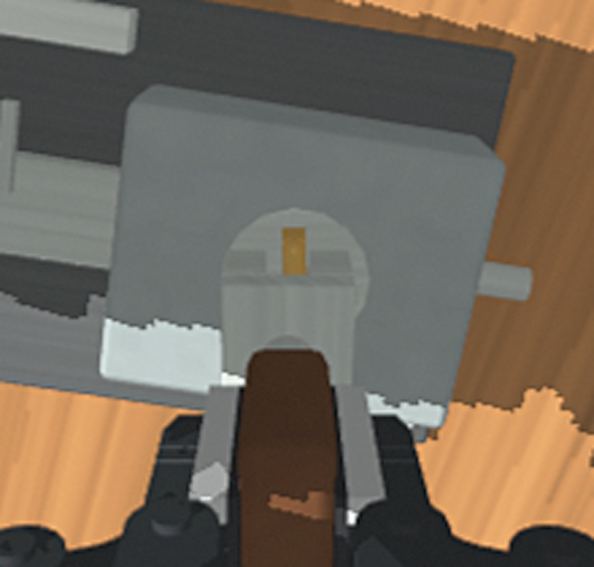

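The blade (x 282–306, centre 294) lies within the slot (x 267–310, centre 288); the key needs about 1.5 mm towards +x. Correct and lower.

>>> servo_tool:
  series:
    - [[0.0017,0.0013,-0.005],0]
    - [[0.0017,0.0013,-0.012],0]
    - [[0.0017,0.0013,-0.019],0]
    - [[0.0017,0.0013,-0.025],0]
    - [[0.0017,0.0013,-0.028],0]

```text
time_s: 7.8
tcp_pos: [0.6393, -0.0581, 0.1058]
tool_rot: [-1.866, -2.519, 0.004]
force: [-6.9, 0.7, 22.3]
opening: 0.0128
```

```bash
python3 -c "
from h import *
st()"
```

```text
t 7.8 tcp [ 0.6393 -0.0581  0.1058] jaw 16.94 z [-0.007  0.002 -1.   ] q [-0.38  0.76  0.61  1.67 -0.53  0.89  0.73] F [-6.9  0.7 22.3] M [ 0.36  1.92 -0.01] op 0.0128
```

Seated (height 0.106 as expected, 22 N down). Ease slightly, then turn.

>>> servo_tool:
  series:
    - [[0,0,0.0008],0.0]
    - [[0,0,0.0008],0.1]
    - [[0,0,0.0008],0.2]
    - [[0,0,0.0008],0.3]
    - [[0,0,0.0008],0.4]

```text
time_s: 8.3
tcp_pos: [0.6381, -0.0586, 0.1063]
tool_rot: [-1.323, -2.84, 0.008]
force: [-2.4, -0.6, 0.7]
opening: 0.0134
```

```bash
python3 -c "
from h import *
st()"
```

```text
t 8.3 tcp [ 0.6381 -0.0586  0.1063] jaw 40.05 z [-0.01  -0.001 -1.   ] q [-0.32  0.73  0.51  1.66 -0.44  0.87  1.07] F [-2.4 -0.6  0.7] M [-0.19  0.8  -0.16] op 0.0134
```

>>> servo_tool:
  series:
    - [[0.0007,0.0005,0],0.12]
    - [[0.0007,0.0005,0],0.24]
    - [[0.0007,0.0005,0],0.36]
    - [[0.0007,0.0005,0],0.48]
    - [[0.0007,0.0005,0],0.6]

```text
time_s: 8.8
tcp_pos: [0.6374, -0.0596, 0.1062]
tool_rot: [-0.419, -3.104, 0.014]
force: [-4.1, -2.0, 2.4]
opening: 0.0134
```

>>> servo_tool:
  series:
    - [[0.0003,0,0],0.12]
    - [[0.0003,0,0],0.24]
    - [[0.0003,0,0],0.36]
    - [[0.0003,0,0],0.45]
    - [[0.0003,0,0],0.5]

```text
time_s: 9.3
tcp_pos: [0.6371, -0.0609, 0.1062]
tool_rot: [0.364, -3.112, 0.019]
force: [-2.4, -1.2, 1.8]
opening: 0.0133
```

```bash
python3 -c "
from h import *
st()"
```

```text
t 9.3 tcp [ 0.6371 -0.0609  0.1062] jaw 103.36 z [-0.007 -0.013 -1.   ] q [-0.15  0.68  0.24  1.66 -0.18  0.83  1.97] F [-2.4 -1.2  1.8] M [-0.36  0.47 -0.2 ] op 0.0133
```

>>> servo_tool:
  series:
    - [[0.001,0.001,0],0.03]
    - [[0.001,0.001,0],0.03]
    - [[0.001,0.001,0],0.03]

```text
time_s: 9.6
tcp_pos: [0.6373, -0.0608, 0.1062]
tool_rot: [0.408, -3.105, 0.02]
force: [-4.7, -3.2, 3.9]
opening: 0.0129
```

>>> servo_tool:
  series:
    - [[0,0,0],0]
    - [[0,0,0],0]
    - [[0,0,0],0]
    - [[0,0,0],0]
    - [[0,0,0],0]
  grip: 0.7

```text
time_s: 10.1
tcp_pos: [0.6376, -0.0605, 0.1062]
tool_rot: [0.409, -3.106, 0.02]
force: [0.0, 0.9, -0.6]
opening: 0.0596
```

>>> servo_tool:
  series:
    - [[0,0,0.02],0]
    - [[0,0,0.06],0]
    - [[0,0,0.1],0]
    - [[0,0,0.14],0]
    - [[-0.02,0,0.16],0]

```text
time_s: 10.6
tcp_pos: [0.6206, -0.0604, 0.2701]
tool_rot: [0.411, -3.113, 0.022]
force: [-0.2, -0.1, 0.3]
opening: 0.0598
```

```bash
python3 - <<'E'
from h import *
o=st()
c=snap('wrist','w5')
cv2.imwrite('pics/w5b.png',c['image'])
E
```

```text
t 10.6 tcp [ 0.6206 -0.0604  0.2701] jaw 105.03 z [-0.    -0.014 -1.   ] q [-0.18  0.46  0.28  1.59 -0.12  1.11  1.96] F [-0.2 -0.1  0.3] M [ 0.03 -0.01  0.05] op 0.0598
```

View pics/w5b.png

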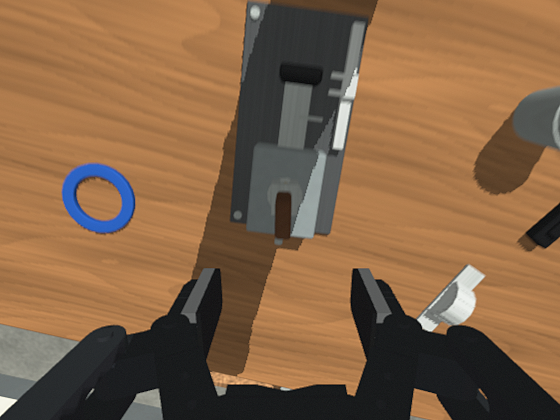

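The key stands upright on the screw, paddle (283,215) in line with the slide; handle at (300,73). I turn the jaws along the slide and go over the handle.

>>> servo_tool:
  series:
    - [[-0.03,-0.005,0],-0.15]
    - [[-0.06,-0.01,0],-0.3]
    - [[-0.09,-0.015,0],-0.45]
    - [[-0.105,-0.016,0],-0.6]
    - [[-0.105,-0.016,0],-0.75]
  grip: 0.6

```text
time_s: 11.15
tcp_pos: [0.5106, -0.0777, 0.272]
tool_rot: [-0.769, -3.037, 0.017]
force: [0.3, -0.3, 0.1]
opening: 0.0513
```

>>> servo_tool:
  series:
    - [[0,0,0],-0.15]
    - [[0,0,0],-0.3]
    - [[0,0,0],-0.45]
    - [[0,0,0],-0.6]
    - [[0,0,0],-0.75]

```text
time_s: 11.65
tcp_pos: [0.5105, -0.0776, 0.2717]
tool_rot: [-1.824, -2.543, 0.011]
force: [-0.2, 0.1, -1.0]
opening: 0.051
```

>>> servo_tool:
  series:
    - [[0,0,-0.03],-0.15]
    - [[0,0,-0.07],-0.2]
    - [[0,0,-0.11],-0.2]
    - [[0,0,-0.14],-0.2]
    - [[0,0,-0.14],-0.2]

```text
time_s: 12.15
tcp_pos: [0.5074, -0.0771, 0.1282]
tool_rot: [-2.064, -2.344, 0.017]
force: [-0.1, -0.2, 0.2]
opening: 0.051
```

```bash
python3 - <<'E'
from h import *
o=st()
E
```

```text
t 12.15 tcp [ 0.5074 -0.0771  0.1282] jaw 7.25 z [-0.021  0.004 -1.   ] q [-0.34  0.51  0.52  1.98 -0.36  0.76  0.53] F [-0.1 -0.2  0.2] M [ 0.02  0.03 -0.02] op 0.051
```

>>> servo_tool:
  series:
    - [[0.0085,0.001,-0.01],0.01]
    - [[0.0085,0.001,-0.035],0.01]
    - [[0.0085,0.001,-0.06],0.01]
    - [[0.0085,0.001,-0.085],0.01]
    - [[0.0085,0.001,-0.087],0.01]

```text
time_s: 12.65
tcp_pos: [0.5152, -0.0758, 0.0404]
tool_rot: [-2.051, -2.353, 0.019]
force: [0.3, -0.2, -0.5]
opening: 0.051
```

>>> servo_tool:
  series:
    - [[0,0,0],0]
    - [[0,0,0],0]
    - [[0,0,0],0]
    - [[0,0,0],0]
    - [[0,0,0],0]
  grip: 0
  grip_force: 70

```text
time_s: 13.15
tcp_pos: [0.5149, -0.0761, 0.0421]
tool_rot: [-2.052, -2.352, 0.018]
force: [-7.5, 0.4, 8.6]
opening: 0.0131
```

```bash
python3 - <<'E'
from h import *
o=st()
E
```

```text
t 13.15 tcp [ 0.5149 -0.0761  0.0421] jaw 7.79 z [-0.023  0.005 -1.   ] q [-0.26  0.67  0.42  1.99 -0.47  0.6   0.61] F [-7.5  0.4  8.6] M [0.14 0.11 0.01] op 0.0131
```

>>> servo_tool:
  series:
    - [[-0.003,-0.0004,0],0]
    - [[-0.006,-0.0008,0],0]
    - [[-0.009,-0.0012,0],0]
    - [[-0.012,-0.0016,0],0]
    - [[-0.012,-0.0016,0],0]

```text
time_s: 13.65
tcp_pos: [0.5048, -0.0775, 0.0423]
tool_rot: [-2.054, -2.355, 0.015]
force: [6.4, -0.2, -17.7]
opening: 0.013
```

The slide is free (10 mm out, 6.4 N, which matches the spring). Pull on to about 30 mm and look.

>>> servo_tool:
  series:
    - [[-0.005,-0.0007,-0.001],0]
    - [[-0.01,-0.0014,-0.001],0]
    - [[-0.015,-0.0021,-0.001],0]
    - [[-0.02,-0.0027,-0.001],0]
    - [[-0.02,-0.0027,-0.001],0]

```text
time_s: 14.15
tcp_pos: [0.4877, -0.0799, 0.0423]
tool_rot: [-2.057, -2.359, 0.009]
force: [7.0, -0.3, -13.0]
opening: 0.0127
```

```bash
python3 - <<'E'
from h import *
o=st()
c=snap('wrist','w6')
cv2.imwrite('pics/w6b.png',cv2.resize(c['image'][:330],None,fx=1.42,fy=1.42,interpolation=cv2.INTER_CUBIC))
E
```

```text
t 14.15 tcp [ 0.4877 -0.0799  0.0423] jaw 7.84 z [-0.013  0.003 -1.   ] q [-0.25  0.63  0.41  2.07 -0.47  0.55  0.64] F [  7.   -0.3 -13. ] M [ 0.35 -1.94 -0.03] op 0.0127
```

View pics/w6b.png

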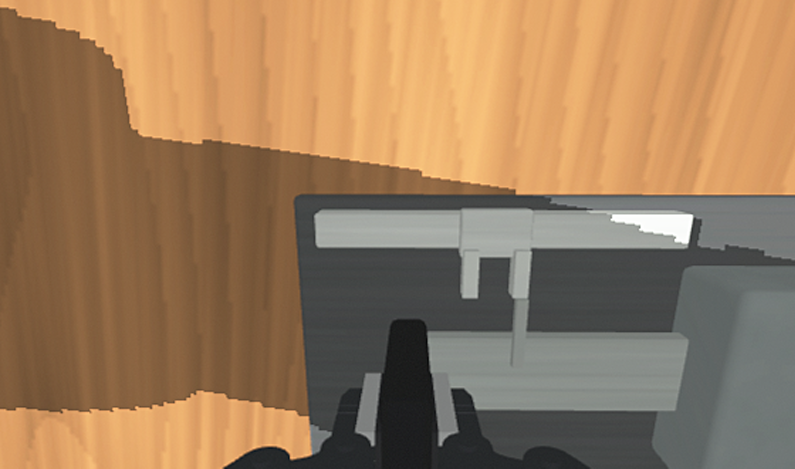

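The pointer (519,300–365) is level with the far prong (512–531); the gap runs from 479 to 511. I compute the remaining pull.

```bash
python3 - <<'E'
from h import *
c=load('w6');ex=np.array([np.cos(np.radians(7.8)),np.sin(np.radians(7.8))])
for n,u,v,z in [('p1 top L',461,270,.03),('p1 top R',476,270,.03),('p2 L',514,270,.03),('p2 R',531,270,.03),('ptr tip',521,305,.026),('ptr root',517,360,.026)]:
    p=atz(c,u/1.42,v/1.42,z);print(n,np.round(p,4),round(p[:2]@ex,4), np.round(cloud(c)[int(v/1.42),int(u/1.42)],4))
P=cloud(c);q=P.reshape(-1,3);x=q[:,:2]@ex;y=q[:,:2]@np.array([-ex[1],ex[0]])
import sys
yc=np.array([.6392,-.0591])@np.array([-ex[1],ex[0]]);y=y-yc
k=(q[:,2]>.027)&(q[:,2]<.033)&(y>.025)&(y<.042)&(x>.47)&(x<.54);print('prong hist',np.histogram(x[k],bins=np.arange(.478,.53,.002)))
k=(q[:,2]>.0235)&(q[:,2]<.0285)&(y>.016)&(y<.028)&(x>.49)&(x<.55);print('ptr',k.sum(),x[k].min(),x[k].max(),np.median(x[k]))
E
```

```text
p1 top L [ 0.5004 -0.0357  0.03  ] 0.4909 [ 0.5012 -0.0377  0.0215]
p1 top R [ 0.5053 -0.035   0.03  ] 0.4959 [ 0.5052 -0.035   0.0302]
p2 L [ 0.5178 -0.0333  0.03  ] 0.5085 [ 0.5177 -0.0336  0.0286]
p2 R [ 0.5234 -0.0325  0.03  ] 0.5142 [ 0.5291 -0.037   0.0082]
ptr tip [ 0.5238 -0.0461  0.026 ] 0.5127 [ 0.5231 -0.0456  0.0267]
ptr root [ 0.5268 -0.0669  0.026 ] 0.5128 [ 0.5266 -0.0665  0.0262]
prong hist (array([ 0,  0,  0,  0,  0,  0, 36, 80, 84, 15,  0,  0,  0,  0,  0, 84, 81,
       61,  1,  0,  0,  0,  0,  0,  0,  0]), array([0.478, 0.48 , 0.482, 0.484, 0.486, 0.488, 0.49 , 0.492, 0.494,
       0.496, 0.498, 0.5  , 0.502, 0.504, 0.506, 0.508, 0.51 , 0.512,
       0.514, 0.516, 0.518, 0.52 , 0.522, 0.524, 0.526, 0.528, 0.53 ]))
ptr 204 0.5105610212452898 0.514955945994057 0.5125260778967811
```

Gap centre 10.4 mm ahead of the pointer (total about 38 mm). Pull on.

>>> servo_tool:
  series:
    - [[-0.003,-0.0004,-0.001],0]
    - [[-0.006,-0.0008,-0.001],0]
    - [[-0.009,-0.0012,-0.001],0]
    - [[-0.012,-0.0016,-0.001],0]
    - [[-0.012,-0.0016,-0.001],0]

```text
time_s: 14.7
tcp_pos: [0.479, -0.0811, 0.0422]
tool_rot: [-2.059, -2.364, 0.004]
force: [8.5, 0.5, -11.4]
opening: 0.013
```

>>> servo_tool:
  series:
    - [[-0.002,-0.0003,-0.001],0]
    - [[-0.002,-0.0003,-0.001],0]
    - [[-0.002,-0.0003,-0.001],0]

```text
time_s: 15.0
tcp_pos: [0.4803, -0.081, 0.0422]
tool_rot: [-2.061, -2.368, -0.002]
force: [8.9, 1.5, -9.9]
opening: 0.0133
```

```bash
cat > chk.py <<'E'
import sys
from h import *
o=st();fn=sys.argv[1];c=snap('wrist',fn)
cv2.imwrite(f'pics/{fn}b.png',cv2.resize(c['image'][:330],None,fx=1.42,fy=1.42,interpolation=cv2.INTER_CUBIC))
a=np.radians(7.8);ex=np.array([np.cos(a),np.sin(a)]);ey=np.array([-ex[1],ex[0]])
q=cloud(c).reshape(-1,3);x=q[:,:2]@ex;y=(q[:,:2]-[.6392,-.0591])@ey
k=(q[:,2]>.027)&(q[:,2]<.033)&(y>.025)&(y<.042)&(x>.47)&(x<.53);xs=x[k];m=.502
print('gap',xs[xs<m].max(),xs[xs>m].min(),(xs.min()+xs.max())/2)
k=(q[:,2]>.0235)&(q[:,2]<.0285)&(y>.016)&(y<.026)&(x>.485)&(x<.53);print('ptr',k.sum(),x[k].min(),x[k].max(),np.median(x[k]))
E
python3 chk.py w7
```

```text
t 15.0 tcp [ 0.4803 -0.081   0.0422] jaw 7.92 z [-0.001  0.002 -1.   ] q [-0.24  0.62  0.4   2.09 -0.48  0.52  0.65] F [ 8.9  1.5 -9.9] M [ 0.37 -1.06 -0.11] op 0.0133
gap 0.49667845592337395 0.5081885439064653 0.5025028837028931
ptr 166 0.5030808311522641 0.5073481243384685 0.504921030503575
```

>>> servo_tool:
  series:
    - [[-0.003,-0.0004,-0.0],0]
    - [[-0.006,-0.0008,-0.0],0]
    - [[-0.006,-0.0008,-0.0],0]
    - [[-0.006,-0.0008,-0.0],0]
    - [[-0.006,-0.0008,-0.0],0]

```text
time_s: 15.55
tcp_pos: [0.4759, -0.0816, 0.0423]
tool_rot: [2.062, 2.369, 0.004]
force: [9.0, -2.1, -19.6]
opening: 0.0133
```

```bash
python3 chk.py w8
```

```text
t 15.55 tcp [ 0.4759 -0.0816  0.0423] jaw 7.94 z [ 0.002  0.001 -1.   ] q [-0.24  0.61  0.4   2.1  -0.48  0.51  0.66] F [  9.   -2.1 -19.6] M [ 0.16 -0.85 -0.17] op 0.0133
gap 0.5013906720760598 0.5020288301366148 0.5026160531329326
ptr 168 0.49854509117623325 0.5030008024347417 0.5005056690592865
```

>>> servo_tool:
  series:
    - [[0.0004,0,-0.001],0]
    - [[0.0004,0,-0.001],0]
    - [[0.0004,0,-0.001],0]
    - [[0.0004,0,-0.001],0]
    - [[0.0004,0,-0.001],0]

```text
time_s: 16.1
tcp_pos: [0.4793, -0.0812, 0.0422]
tool_rot: [2.059, 2.367, 0.008]
force: [9.2, 1.1, -11.1]
opening: 0.0131
```

```bash
python3 chk.py w9; python3 -c "
from h import *
for i in range(6): manip.read_camera('top')
o=st(); print(o['qvel'].round(4))
snap('scene','s2')"; python3 chk.py w10
```

```text
t 16.1 tcp [ 0.4793 -0.0812  0.0422] jaw 7.97 z [ 0.007  0.001 -1.   ] q [-0.24  0.61  0.4   2.1  -0.48  0.51  0.66] F [  9.2   1.1 -11.1] M [ 0.26 -0.67 -0.14] op 0.0131
gap 0.4964449923732505 0.5021205643264076 0.502427252950995
ptr 168 0.5017197631604463 0.506281372170977 0.503700735109986
t 16.45 tcp [ 0.4793 -0.0812  0.0422] jaw 7.97 z [ 0.007  0.001 -1.   ] q [-0.24  0.61  0.4   2.1  -0.48  0.51  0.66] F [  9.7  -0.6 -11.2] M [ 0.26 -0.66 -0.12] op 0.0132
[ 0.0003  0.0007  0.0006 -0.0001 -0.0006  0.0008  0.0001]
t 16.5 tcp [ 0.4793 -0.0812  0.0422] jaw 7.97 z [ 0.007  0.001 -1.   ] q [-0.24  0.61  0.4   2.1  -0.48  0.51  0.66] F [  9.    0.3 -11.2] M [ 0.24 -0.64 -0.17] op 0.013
gap 0.49655077128678543 0.5025773429965775 0.5025761887055011
ptr 164 0.5018863986270585 0.506187744836682 0.5036521240970826
```

View pics/w10b.png

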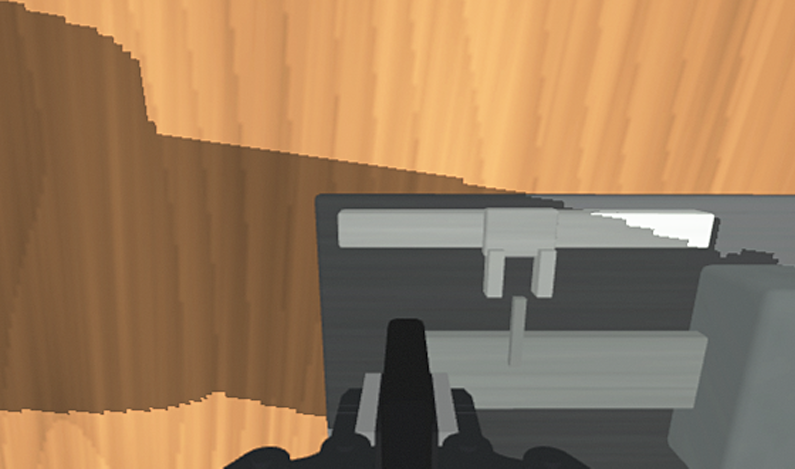

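The pointer (518,300) stands in the middle of the gap (503–535), about 1 mm off centre and still. Handing in.

```bash
python3 -c "
from h import *
print(manip.sign_off()); st()"
```

```text
the job is handed in; nothing more can be done
None
the job is handed in; nothing more can be done
```

The job is handed in. The screw is turned, the key stands on it, and the arm is holding the slide out with its pointer in the gap of the mark.

- **Key and screw:** I seated the key over the blade; its height matched the expected height on the flange. I then turned it about 1.54 rad anticlockwise. Allowing for the slot's play, the screw should be at about 1.55 rad. I did not measure the screw's angle afterwards, but the slide came free.
- **Slide:** I pulled it out by the handle to about 36–38 mm. One correction overshot by about 2 mm and I moved it back.
- **Last checks:**
  - The pointer is about 1.1–1.2 mm from the middle of the gap, against a limit of 5 mm.
  - The pointer's reading did not change over about 0.4 s, and the joint speeds were near zero.
  - The pull on the handle is about 9 N against the spring, and there is also about 11 N vertical load on the grip.
  - The mark's prongs were where I had measured them before the last stretch of the pull, to within about 0.2 mm.
- **Not checked:** I did not measure the other things on the bench again afterwards. The arm kept clear of them.

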